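Release a charged battery and catch it with the other finger

ROBOT

A 6-joint arm with a two-finger parallel gripper is mounted at the origin on the work surface. World frame = base frame: x ahead of the robot, y to its left, z up, the work surface at z = 0. Lengths are in m, angles in rad, forces in N, time in s.
With the tool pointing down it reaches from about 0.3 to 0.775 m from the base axis. Payload 14.6 kg.
Tool frame: the origin (TCP) lies at the very end of the fingers, on their centre line; the grasp point (between the pads) lies 19 mm behind it; z points along the fingers, y is the line along which they close (so a half turn about z gives the same grasp; the last joint's range is limited). The gripper opens to 94 mm and grips with 3 to 60 N. Pads are 16 mm wide; open, the fingers measure 119 mm over their backs; the gripper's body (75 mm by 177 mm) begins 78 mm behind the grasp point.
Start: joints at [-1.4, 0.3, 1.521, -0, 1.321, -0.067], TCP at [0.13, -0.535, 0.205] pointing down, gripper open.
Joint ranges: [-3.03, 3.03], [-0.79, 2.21], [0.23, 2.52], [-1.04, 4.18], [0, 3.07], [-2.55, 2.55]. Speed limits (rad/s): [2.22, 2.22, 2.57, 3.14, 3.14, 3.14].

INTERFACE

Orientations are given as [roll, pitch, yaw] about the fixed x, y, z axes, in that order (R = Rz(yaw) Ry(pitch) Rx(roll)).
In Python, from station import ctrl gives the robot as it stands.
- The arm moves only by the tool move_arm, never from a script. Its argument "increments" is a list of rows, each a list of 7 numbers: the opening, from 0 (shut) to 1 (fully open), then the shift along the tool's x, y, z in units of 50 mm (1.0 is 50 mm), then the turn, a rotation vector about the tool's x, y, z in rad. In form: [[claw, tx, ty, tz, rx, ry, rz], ...]. A call has 1 to 20 rows; each row shifts and turns the commanded pose from where the row before left it, along the tool's axes as they then stand; what a row does not reach is not made up. A row lasts 1/10 s, in which the tool goes at most 50 mm and 8.59 degrees, less where a joint would pass 70% of its speed; a pose out of reach is approached as far as the arm can. A call is refused whole if a number of a shift passes 1 or a number of a turn 0.15, either way. A call with a gripper value outside its range is refused whole. The fingers move at their own pace and stop on an object; "force" is the grip in N (left out, the last holds). Time passes only in rows, so rows that do not move let the fingers close. It gives the time, the measured TCP pose, the force, the opening and the grip force at its end, in the units of the state.
- ctrl.get_obs(): the state, without advancing time (a new reading comes with each control period).
- ctrl.camera(name): name is "side" or "top"; returns a dict with "color" (480x640x3 uint8, blue, green, red), "K" (3x3 intrinsics, pixels), "pose" (4x4, takes a point from camera to world coordinates). Camera axes: x right, y down, z forward; pixel columns grow to the right and rows downward; lengths in m; the calibration is good to about 2 mm. A picture is of the moment at which its call begins. There is no depth.
- ctrl.hand_in(): hands the job in; it is judged then, once.
Trained networks look in a picture, given as the dict that the camera call returned (one of the last four; its "shot" number tells which), for a name from the list of things; names that differ only in an ending like _2 or _b are one class to them, and where a whole thing is asked for, a point or a joint stands for the part that bears it (a point fixed in the world has none). Each returns a list of dicts, best first, with "conf" (0 to 1); they miss things now and then, are a little off and sometimes report something else, mostly with a low value. They report only what shows in the picture. A call takes as long as a camera call.
- ctrl.cut_out(name, picture): "mask" (480x640 bool, what is visible of it) and "centre" ([row, column] in pixels, amid what is visible of it).
The state is a dict: "time_s": time; "qpos": joint angles; "joint_vel": joint speeds; "tau": joint torques, N m; "ee_pos": TCP position; "eef_rot": TCP orientation; "force": force on the tool from outside, world axes, zero at the start; "moment": the same for the moment, N m; "grip_width": finger opening in m; "grip_force": force on a finger pad.
Only numpy, scipy, OpenCV 4.12 (cv2) and the standard library are available. Lean on these libraries where they do the work, as an engineer would, in place of code of your own. Each camera call takes 0.05 s, during which the arm holds its last target. There are 200 camera calls.

TASK

The label printer needs its charged battery from the twin charger: press down the orange release key at the mouth of the bay whose battery shows four green lights, and with the other finger waiting in front of that battery stop it as it springs out, before it is half out of its bay. Use only the fingers, do not pick the battery up, and finish while the finger is still holding it there, partly out and pressing on the finger. Leave the battery with the red lights in its bay and everything else on the desk where it is.

Things in the scene. Friction and masses are not known exactly. Their poses are not given: they have to be found in the camera images.
- dock: grey twin battery charger fixed to the desk: x from -90 to +85 mm, 186 mm wide (y), origin on the desk, z up. Batteries slide out towards its -x side. Bay axes along x at y = +32 (left) and -32 mm (right), floor 18 mm above the desk. Rails (top 30 mm) from x = -29 to +45 mm hold the batteries down; block 54 mm high behind; 30 mm high shoulders outside the rails, x above -17 mm
- charged: battery to release, in either bay: black, 74 long (x), 40 wide, 27 mm high, foot 48 wide and 7 mm high, four green lights on top, 160 g. Origin: centre of underside, axes as the charger's; seated at x = +4, z = 18 mm there, front face at x = -33 mm. Once let go, a spring pushes it to -x (4.5 N, 2 N after 45 mm) and it is half out within 0.2 s
- charging: the battery to leave alone, in the other bay: same shape and origin, two red and two dark light segments on top
- key_left_top (a point): centre of the top of the left release key: orange ribbed pad 26 mm (x) by 22 mm (y) beside the apron, on the outer side of its bay, at x = -62, y = +76 mm in the charger's frame. Top 34 mm above the desk when up, 26 mm when fully down
- key_right_top (a point): the same for the right key, at x = -62 mm, y = -76 mm in the charger's frame
- key_left (a joint): travel of the left (+y) release key in m: 0 up, 0.008 fully down; it springs back up. Needs about 4 to 5 N; the catch lets go at about 0.005 to 0.006
- key_right (a joint): the same for the right (-y) release key
- left_apron (a point): point on the flat open apron in front of the left bay, on the bay's axis, 18 mm above the desk, at x = -62, y = +32 mm in the charger's frame: 29 mm in front of the seated battery's front face and 44 mm beside the left key. The apron runs from x = -33 to -90 mm. At x = -34 to -40 mm a steel catch, 14 mm wide, stands 5 mm up and holds the battery; it sinks with the key
- right_apron (a point): the same in front of the right bay, at x = -62, y = -32 mm in the charger's frame
- tape_roll: bystander: roll of buff parcel tape lying flat behind the charger, 96 mm across, 48 mm high; origin centre of its underside
- paper_tape: bystander: roll of brown paper tape lying flat right of the charger, 80 mm across, 25 mm high; origin centre of its underside
- twine: bystander: spool of twine, 76 mm across, 60 mm high; origin centre of its underside
- cutter: bystander: yellow carton knife, 175 mm long, 17 mm high, lying behind the charger; origin under the middle of its handle
- marker: bystander: black and blue marker pen, 133 mm long, 15 mm thick, left of the charger; origin under its middle
- pump_bottle: bystander: pink pump bottle, 52 mm across, 170 mm high; origin centre of its underside
- pen_pot: bystander: square wooden pot of pens, 75 mm wide, 95 mm high (pens to 150 mm); origin centre of its underside

How it is judged:
By the outcome, as a careful person would: the job done as asked, in the order asked, and still so for the second after the job is handed in, while the arm keeps its last pose, push and grip.
It also fails if it takes over 32 s, if anything falls off the work surface, if the arm or the gripper's body presses on something with over 40 N, if the wrist force passes 120 N, or if a joint passes its speed limit or range.

## Working session

There is one attempt and no reset: what is moved stays moved. The work goes in short steps, Python scripts to look and compute and a tool call to move; the robot and the scene stay as the last step left them, time stands still between calls to the robot, and variables do not carry over. Pictures are saved under pics/ and viewed, at most 10 in all, crops included, and the job is handed in when it is done.

Besides the shell and the picture viewer there is one more tool, called after ">>>" in YAML: its name, and indented under it one key for each argument. move_arm: Moves the arm, as the interface text tells. Its arguments: {"type":"object","properties":{"increments":{"type":"array","items":{"type":"array","items":{"type":"number"}}},"force":{"type":"number"}},"required":["increments"]}

```bash
mkdir -p pics; ls; cat > h.py <<'E'
from station import ctrl
import cv2, numpy as np
def pix2w(p,rc,z):
    K=np.array(p["K"]);T=np.array(p["pose"])
    d=T[:3,:3]@np.linalg.inv(K)@np.array([rc[1],rc[0],1.]);o=T[:3,3]
    return o+d*(z-o[2])/d[2]
def w2pix(p,X):
    K=np.array(p["K"]);T=np.array(p["pose"])
    c=K@(T[:3,:3].T@(np.array(X)-T[:3,3]));return c[:2]/c[2]
E
python3 - <<'E'
from h import *
for n in("top","side"):
    p=ctrl.camera(n);cv2.imwrite(f"pics/{n}0.png",p["color"])
    print(n,np.round(p["pose"],3).tolist(),p["K"][0][0])
    for k,z in(("dock",.03),("charged",.045),("charging",.045),("key_left_top",.034),("key_right_top",.034),("pen_pot",.09),("pump_bottle",.1),("twine",.06)):
        for d in ctrl.cut_out(k,p)[:2]:
            print(k,round(d["conf"],2),np.round(d["centre"]),d["mask"].sum(),np.round(pix2w(p,d["centre"],z),3))
print(ctrl.get_obs())
E
```

```text
pics
top [[-0.01, -0.984, 0.178, 0.351], [-1.0, 0.014, 0.021, -0.002], [-0.023, -0.178, -0.984, 1.283], [0.0, 0.0, 0.0, 1.0]] 527.1985165572071
dock 0.64 [248. 305.] 4703 [0.566 0.031 0.03 ]
charged 0.65 [244. 319.] 529 [ 0.571 -0.003  0.045]
charged 0.23 [220. 374.] 490 [ 0.628 -0.135  0.045]
charging 0.66 [242. 290.] 594 [0.577 0.068 0.045]
charging 0.52 [244. 317.] 537 [0.573 0.003 0.045]
key_left_top 0.53 [273. 274.] 114 [0.504 0.106 0.034]
key_right_top 0.55 [267. 338.] 106 [ 0.517 -0.048  0.034]
pen_pot 0.75 [215. 157.] 1680 [0.638 0.376 0.09 ]
pump_bottle 0.91 [208. 482.] 798 [ 0.64  -0.376  0.1  ]
pump_bottle 0.74 [270. 338.] 116 [ 0.503 -0.043  0.1  ]
twine 0.71 [324. 143.] 1044 [0.386 0.407 0.06 ]
side [[-0.931, -0.253, 0.262, 0.239], [-0.364, 0.653, -0.664, 0.787], [-0.003, -0.714, -0.7, 0.85], [0.0, 0.0, 0.0, 1.0]] 464.0926780494507
dock 0.61 [261. 307.] 3704 [0.554 0.08  0.03 ]
charged 0.7 [237. 311.] 488 [0.569 0.013 0.045]
charging 0.61 [255. 303.] 483 [0.565 0.078 0.045]
pen_pot 0.57 [340. 203.] 2768 [0.638 0.398 0.09 ]
pen_pot 0.16 [233. 343.] 110 [0.486 0.016 0.09 ]
pump_bottle 0.88 [136. 337.] 809 [ 0.641 -0.37   0.1  ]
twine 0.67 [405. 324.] 1644 [0.378 0.423 0.06 ]
{'time_s': 0.9, 'qpos': array([-1.39964337e+00,  2.99935647e-01,  1.52101758e+00, -3.30354124e-06,
        1.32066779e+00, -6.65749638e-02]), 'joint_vel': array([-0.00097803,  0.00038316,  0.00095654, -0.00161429,  0.00073735,
        0.00014564]), 'tau': array([-1.06798576e-03, -5.31663036e+01, -3.52914691e+01,  7.08013284e-02,
        2.11959070e-02, -2.54164792e-05]), 'ee_pos': array([ 0.12953042, -0.53452022,  0.20541857]), 'eef_rot': array([-3.14156414e+00,  1.30672880e-06,  2.37728736e-01]), 'force': array([ 0.10274297, -0.40623561, -0.21078443]), 'moment': array([0.07986287, 0.00403047, 0.01381711]), 'grip_force': 0.0, 'grip_width': 0.09418598188149126}
```

View pics/top0.png

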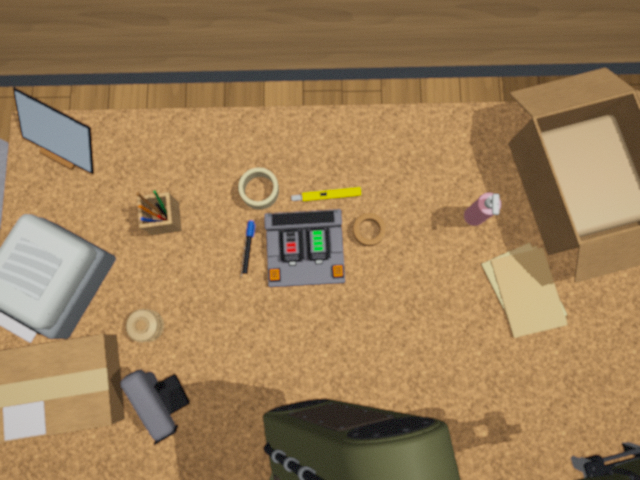

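View pics/side0.png

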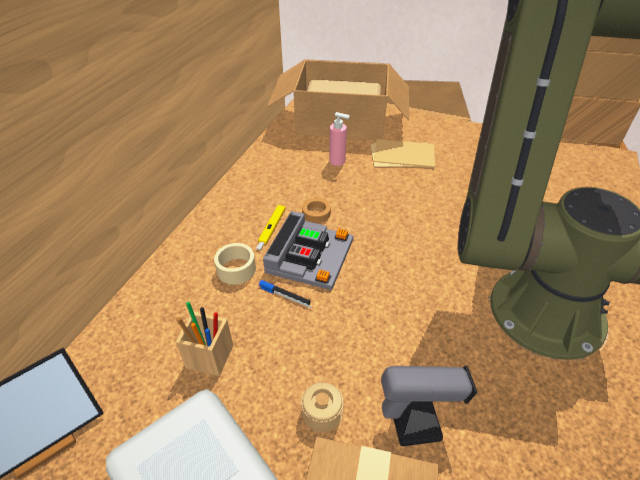

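The green-lit (charged) battery is in the right bay (top view 318,244), with its key at about (338,270). The red one is on the left (290,243). The robot-facing side is open. Next I'll fit the dock pose from the orange keys and the lights.

```bash
cat >> h.py <<'E'
from scipy.optimize import least_squares
def blobs(p,lo,hi,box,n):
    hsv=cv2.cvtColor(p["color"],cv2.COLOR_BGR2HSV);m=cv2.inRange(hsv,lo,hi)
    k=np.zeros_like(m);r0,r1,c0,c1=box;k[r0:r1,c0:c1]=m[r0:r1,c0:c1]
    N,l,s,c=cv2.connectedComponentsWithStats(k)
    o=sorted(range(1,N),key=lambda i:-s[i,4])[:n]
    return [(s[i].tolist(),c[i][::-1]) for i in o]
E
python3 - <<'E'
from h import *
P={n:ctrl.camera(n) for n in("top","side")}
box={"top":(255,285,262,350),"side":(222,290,300,356)}
K={}
for n,p in P.items():
    b=blobs(p,(8,200,120),(17,255,255),box[n],2); print(n,[(s,np.round(c,1).tolist(),np.round(pix2w(p,c,.033),4).tolist()) for s,c in b])
    b.sort(key=lambda t:-pix2w(p,t[1],.033)[1]); K[n]=[c for s,c in b]
def W(q,x,y,z):
    c,s=np.cos(q[2]),np.sin(q[2]);return [q[0]+c*x-s*y,q[1]+s*x+c*y,z]
def res(q,ns):
    return np.concatenate([w2pix(P[n],W(q,-62,0,0)if 0 else W(q,-.062,sy*.076,.032))-K[n][i][::-1] for n in ns for i,sy in((0,1),(1,-1))])
for ns in(["top"],["side"],["top","side"]):
    r=least_squares(res,[.57,.03,.05],args=(ns,));print(ns,np.round(r.x,4),np.round(r.fun,1))
q=r.x
p=P["top"];im=p["color"].copy()
for n in("top","side"):
    p=P[n];r0,r1,c0,c1=(190,310,240,400) if n=="top" else (190,310,240,400)
    im=cv2.resize(p["color"][r0:r1,c0:c1],None,fx=5,fy=5,interpolation=cv2.INTER_CUBIC)
    for z,pts in((.0,[(-.09,-.093),(-.09,.093),(.085,.093),(.085,-.093)]),(.045,[(-.033,-.052),(-.033,-.012),(.041,-.012),(.041,-.052)]),(.034,[(-.075,-.087),(-.049,-.087),(-.049,-.065),(-.075,-.065)])):
        a=np.array([(w2pix(p,W(q,x,y,z))-[c0,r0]+.5)*5 for x,y in pts],int);cv2.polylines(im,[a],True,(255,255,0),1)
    cv2.imwrite(f"pics/f_{n}.png",im)
a=cv2.vconcat([cv2.imread(f"pics/f_{n}.png") for n in("top","side")]);cv2.imwrite("pics/fit.png",cv2.resize(a,None,fx=.5,fy=.5))
t=W(q,-.061,-.054,0);print("target",np.round(t,4))
E
```

```text
top [([270, 270, 9, 10, 46], [274.6, 273.0], [0.5015, 0.1085, 0.033]), ([333, 266, 7, 8, 35], [269.2, 336.6], [0.5124, -0.0436, 0.033])]
side [([317, 271, 12, 11, 74], [276.1, 322.4], [0.5002, 0.1144, 0.033]), ([336, 228, 12, 11, 72], [234.0, 341.3], [0.507, -0.0372, 0.033])]
['top'] [0.5689 0.0369 0.0717] [ 0.1 -0.  -0.1  0. ]
['side'] [0.5659 0.0405 0.0449] [-0.  0.  0. -0.]
['top', 'side'] [0.5678 0.0378 0.0595] [-0.6  0.1 -0.8  0.9  0.2 -1.2 -0.7 -1.2]
target [ 0.5101 -0.0197  0.    ]
```

View pics/fit.png

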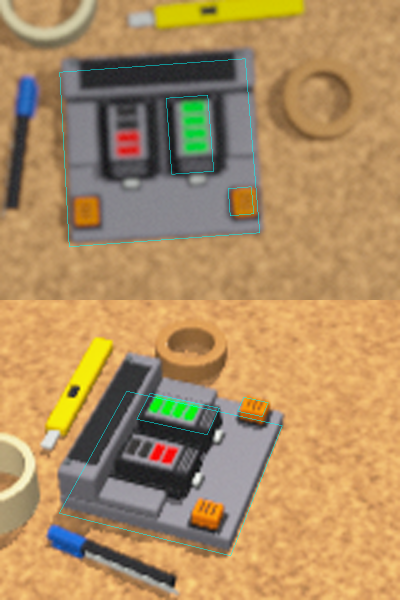

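```bash
python3 - <<'E'
from h import *
P={n:ctrl.camera(n) for n in("top","side")}
box={"top":(255,285,262,350),"side":(222,290,300,356)}
lb={"top":(215,270,275,335),"side":(222,275,285,335)}
M=[]
for n,p in P.items():
    b=blobs(p,(6,150,60),(19,255,255),box[n],2)
    b.sort(key=lambda t:-pix2w(p,t[1],.033)[1])
    for (s,c),y in zip(b,(.076,-.076)): M.append((n,-.062,y,.031,c,0)); print(n,s)
    for lo,hi,y,j in(((50,150,100),(75,255,255),-.032,4),((0,180,100),(5,255,255),.032,5)):
        q=blobs(p,lo,hi,lb[n],6); w=np.array([s[4] for s,c in q]);c=(w[:,None]*np.array([c for s,c in q])).sum(0)/w.sum()
        print(n,y,w,c); M.append((n,None,y,.045,c,j))
def W(q,x,y,z):
    c,s=np.cos(q[2]),np.sin(q[2]);return [q[0]+c*x-s*y,q[1]+s*x+c*y,z]
def res(v):
    off={"top":v[6:8],"side":v[8:10]}
    r=[w2pix(P[n],W(v,x if x is not None else v[j],y,z))+off[n]-c[::-1] for n,x,y,z,c,j in M]
    return np.concatenate([np.concatenate(r)/.5,v[6:]/1.])
r=least_squares(res,[.567,.038,.05,0,0,-.015]+[0]*4)
print(np.round(r.x,4));print(np.round(r.fun/2,1))
J=r.jac;print("sd",np.round(np.sqrt(np.diag(np.linalg.pinv(J.T@J)))[:3],4))
print("target",np.round(W(r.x,-.061,-.054,0),4))
E
```

```text
top [269, 269, 11, 12, 115]
top [333, 265, 10, 12, 113]
top -0.032 [54 38 30] [239.43442623 317.20491803]
top 0.032 [16 11] [246.62962963 290.96296296]
side [317, 270, 12, 12, 116]
side [336, 228, 12, 12, 108]
side -0.032 [92] [232.7826087  308.92391304]
side 0.032 [24 23] [251.04255319 304.89361702]
[ 5.6750e-01  3.3300e-02  3.8400e-02  1.3457e+00  1.3200e-02 -5.0000e-04
  2.9580e-01 -2.3290e-01  9.2200e-02  3.6040e-01]
[-0.3 -0.3 -0.   0.1  0.2  0.2 -0.   0.1  0.2 -0.9  0.5 -0.5 -0.4  0.7
 -0.2  0.7  0.1 -0.1  0.   0.2]
sd [0.0018 0.002  0.007 ]
target [ 0.5087 -0.023   0.    ]<stdin>:21: RuntimeWarning: invalid value encountered in sqrt
```

>>> move_arm:
  increments:
    - [0.335,0,0,0,0,0,0.1]
    - [0.335,0,0,0,0,0,0.1]
    - [0.335,0.5,-0.62,0.1,0,0,0]
    - [0.335,0.5,-0.62,0.1,0,0,0]
    - [0.335,0.5,-0.62,0.1,0,0,0]
    - [0.335,0.5,-0.62,0.1,0,0,0]
    - [0.335,0.5,-0.62,0.1,0,0,0]
    - [0.335,0.5,-0.62,0.1,0,0,0]
    - [0.335,0.5,-0.62,0.1,0,0,0]
    - [0.335,0.5,-0.62,0.1,0,0,0]
    - [0.335,0.5,-0.62,0.1,0,0,0]
    - [0.335,0.5,-0.62,0.1,0,0,0]
    - [0.335,0.5,-0.62,0.1,0,0,0]
    - [0.335,0.5,-0.62,0.1,0,0,0]
    - [0.335,0.5,-0.62,0.2,0,0,0]
    - [0.335,0.5,-0.62,0.2,0,0,0]
    - [0.335,0.5,-0.62,0.2,0,0,0]
    - [0.335,0.47,-0.62,0.2,0,0,0]
    - [0.335,0,0,0,0,0,0]
    - [0.335,0,0,0,0,0,0]

```text
time_s: 3.1
ee_pos: [0.5089, -0.0234, 0.1051]
eef_rot: [-3.142, 0.001, 0.039]
force: [-0.4, -0.1, 0.2]
grip_width: 0.0316
grip_force: 0.0
```

```bash
python3 - <<'E'
from h import *
o=ctrl.get_obs();print(o["time_s"],o["ee_pos"],o["eef_rot"],o["grip_width"],o["force"])
L=[]
q=(.5675,.0333,.0384)
for n in("top","side"):
    p=ctrl.camera(n);im=p["color"]
    # tip markers: finger-tip centres now and projected to key height
    e=o["ee_pos"];yaw=o["eef_rot"][2]
    r0,c0=(200,250) if n=="top" else (180,260)
    im=cv2.resize(im[r0:r0+110,c0:c0+130],None,fx=6,fy=6,interpolation=cv2.INTER_CUBIC)
    for s in(1,-1):
        X=e+s*.022*np.array([-np.sin(yaw),np.cos(yaw),0])
        u=((w2pix(p,X)-[c0,r0]+.5)*6).astype(int);cv2.circle(im,tuple(map(int,u)),4,(255,0,255),1)
        X[2]=.034;u=((w2pix(p,X)-[c0,r0]+.5)*6).astype(int);cv2.circle(im,tuple(map(int,u)),4,(255,255,0),1)
    L.append(im)
cv2.imwrite("pics/above.png",cv2.resize(cv2.hconcat(L),None,fx=.51,fy=.51,interpolation=cv2.INTER_AREA))
E
```

```text
3.1 [ 0.50890945 -0.02340846  0.10512226] [-3.14154800e+00  8.10636144e-04  3.92933805e-02] 0.03164974839370002 [-0.41887011 -0.07391163  0.15941867]
```

View pics/above.png

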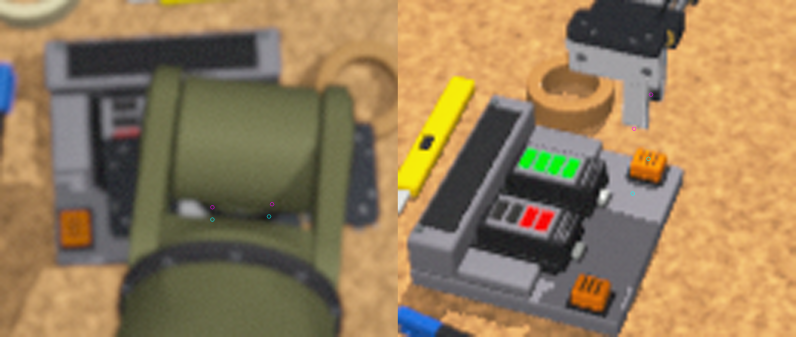

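>>> move_arm:
  increments:
    - [0.335,0,0,0.3,0,0,0]
    - [0.335,0,0,0.4,0,0,0]
    - [0.335,0,0,0.3,0,0,0]
    - [0.335,0,0,0.26,0,0,0]
    - [0.335,0,0,0,0,0,0]
    - [0.335,0,0,0,0,0,0]

```text
time_s: 3.8
ee_pos: [0.5092, -0.0242, 0.043]
eef_rot: [3.142, -0.0, 0.037]
force: [-0.3, -0.2, 0.7]
grip_width: 0.0316
grip_force: 0.0
```

```bash
python3 - <<'E'
from h import *
p=ctrl.camera("side");im=p["color"][190:300,260:390]
cv2.imwrite("pics/low.png",cv2.resize(im,None,fx=6,fy=5.4,interpolation=cv2.INTER_CUBIC)); print(ctrl.get_obs()["ee_pos"],ctrl.get_obs()["force"])
E
```

```text
[ 0.50938404 -0.02413666  0.04325364] [-0.23468377  0.55249862 -1.38195399]
```

View pics/low.png

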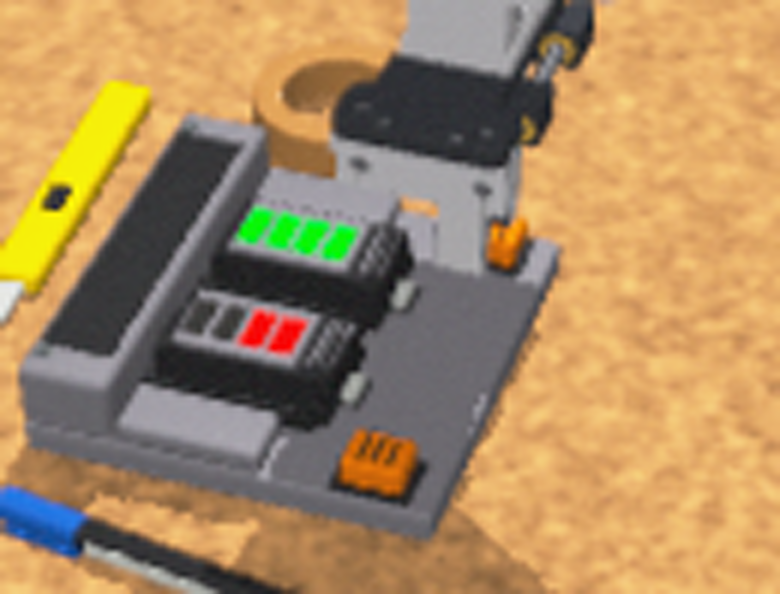

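>>> move_arm:
  increments:
    - [0.335,0,0,0.08,0,0,0]
    - [0.335,0,0,0.08,0,0,0]
    - [0.335,0,0,0.08,0,0,0]
    - [0.335,0,0,0.08,0,0,0]
    - [0.335,0,0,0,0,0,0]
    - [0.335,0,0,0,0,0,0]
    - [0.335,0,0,0,0,0,0]
    - [0.335,0,0,0,0,0,0]

```text
time_s: 4.65
ee_pos: [0.5089, -0.0238, 0.0264]
eef_rot: [-3.142, 0.0, 0.038]
force: [-1.6, -0.3, 3.1]
grip_width: 0.0314
grip_force: 3.5
```

```bash
python3 - <<'E'
from h import *
p=ctrl.camera("side");im=p["color"][190:300,260:390]
cv2.imwrite("pics/press.png",cv2.resize(im,None,fx=6,fy=5.4,interpolation=cv2.INTER_CUBIC)); o=ctrl.get_obs();print(o["ee_pos"],o["force"],o["moment"])
E
```

```text
[ 0.50885801 -0.02380883  0.0263617 ] [-2.80631648 -0.6900534   2.41722249] [-0.17030354  0.4105314   0.10088281]
```

View pics/press.png

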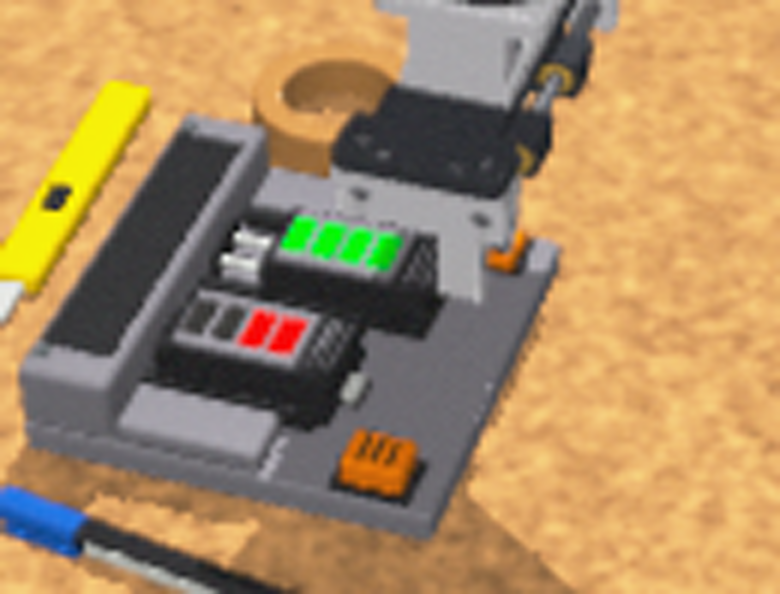

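The battery has slid out about 20 mm. It rests against the finger at about (440,270) and pushes it toward -x with about 2–3 N. The red-lit battery hasn't moved, and the right key is held down.

```bash
python3 -c "
from station import ctrl
print(ctrl.hand_in())"
```

```text
the job is handed in; nothing more can be done
None
```

I released the charged battery from the right bay and the waiting finger stopped it about 20 mm out. It was still pressing on that finger when I handed the job in; the red-lit battery is still in its bay and I saw nothing else moved.

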